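Let the orange-capped sample jar out of the gravity feeder

ROBOT

A 6-joint arm with a two-finger parallel gripper is mounted at the origin on a cart in front of the work surface, level with it; the furniture and walls round the work are solid. World frame = base frame: x ahead of the robot, y to its left, z up, the work surface at z = 0. Lengths are in m, angles in rad, forces in N, time in s.
With the tool pointing down it reaches from about 0.15 to 0.775 m from the base axis. Payload 6.1 kg.
Tool frame: the origin (TCP) lies between the finger pads; the fingertips stand robot.tips_ahead ahead of it and the grasp point (between the pads) lies 5 mm behind it (robot.tips_ahead is the distance from the TCP to the fingertips, in m); z points along the fingers, y is the line along which they close (so a half turn about z gives the same grasp; the last joint's range is limited). The gripper opens to 85 mm and grips with 20 to 120 N. Pads are 22 mm wide; open, the fingers measure 114 mm over their backs; the gripper's body (76 mm by 85 mm) begins 54 mm behind the grasp point. The pads swing forward as they close: fully open they stand 13 mm farther back than shut.
Start: joints at [-1.306, 0.126, -0.04, 1.405, 0, 1.571], TCP at [0.137, -0.507, 0.245] pointing down, gripper open.
Joint ranges: [-2.72, 2.72], [-0.95, 1.95], [-1.27, 1.35], [-1.78, 2.02], [-1.46, 1.47], [-3.14, 3.14]. Speed limits (rad/s): [2.39, 2.39, 3.01, 3.14, 3.14, 3.14].

INTERFACE

Orientations are given as a unit quaternion [w, x, y, z].
In Python, from workcell import robot gives the robot as it stands.
- The arm moves only by the tool arm_command, never from a script. Its argument "motion" is a list of rows, each a list of 3 entries, a list of its own where there are three numbers: the shift along the tool's x, y, z in m, then the turn, a rotation vector about the tool's x, y, z in rad, then the opening, from 0 (shut) to 1 (fully open). In form: [[[tx, ty, tz], [ax, ay, az], grip], ...]. A call has exactly 8 rows; each row shifts and turns the commanded pose from where the row before left it, along the tool's axes as they then stand; what a row does not reach is not made up. A row lasts 1/10 s, in which the tool goes at most 50 mm and 8.59 degrees, less where a joint would pass 70% of its speed; a pose out of reach is approached as far as the arm can. A call is refused whole if a number of a shift passes 0.05 or a number of a turn 0.15, either way. A call with a gripper value outside its range is refused whole. The fingers move at their own pace and stop on an object; "newtons" is the grip in N (left out, the last holds). Time passes only in rows, so rows that do not move let the fingers close, or fill a call up. It gives the time, the measured TCP pose, the force, the opening and the grip force at its end, in the units of the state.
- robot.observe(): the state, without advancing time (a new reading comes with each control period).
- robot.get_image(name): name is "scene" or "top" or "wrist"; returns a dict with "img" (400x640x3 uint8, blue, green, red), "fx", "fy", "cx", "cy" (pixels), "k1" (the pictures are not rectified: a ray, as slopes to the right and down, at radius r is drawn at 1 + k1 r^2 times it, then the intrinsics apply), "view" (4x4, takes a point from world to camera coordinates). Camera axes: x right, y up, looking along -z (the intrinsics and any distortion apply to the point x, -y, -z); pixel columns grow to the right and rows downward; lengths in m; the calibration is good to about 2 mm. A picture is of the moment at which its call begins. There is no depth.
- robot.hand_in(): hands the job in; it is judged then, once.
Trained networks look in the newest picture that a camera, given by its name, has taken for a name from the list of things; names that differ only in an ending like _2 or _b are one class to them, and where a whole thing is asked for, a point or a joint stands for the part that bears it (a point fixed in the world has none). Each returns a list of dicts, best first, with "score" (0 to 1); they miss things now and then, are a little off and sometimes report something else, mostly with a low value. They report only what shows in the picture. A call takes as long as a camera call.
- robot.trace(camera, label): "pixels" (400x640 bool, what is visible of it) and "location" ([column, row] in pixels, amid what is visible of it).
- robot.tip_of(camera, label): "location" ([column, row] in pixels: a listed point, or the origin of a listed thing).
The state is a dict: "time": time; "qpos": joint angles; "joint_velocities": joint speeds; "joint_efforts": joint torques, N m; "tcp_pos": TCP position; "ee_rot": TCP orientation; "ft_force": force on the tool from outside, world axes, zero at the start; "moment": the same for the moment, N m; "gripper_width": finger opening in m; "grip_force": force on a finger pad.
Only numpy, scipy, OpenCV 4.12 (cv2) and the standard library are available. Lean on these libraries where they do the work, as an engineer would, in place of code of your own. Each camera call takes 0.05 s, during which the arm holds its last target. There are 200 camera calls.

TASK

A small two-lane wooden feeder holds two sample jars, each lying behind its own gate. With the fingertips, press down the red paddle of the lane that holds the orange-capped jar until its gate lifts and the jar rolls down to the end of its lane, then let the paddle come back up so that the gate is shut again. Leave the other paddle alone and the blue-capped jar behind its gate, do not touch or pick up either jar, and do not disturb the things standing around.

Things in the scene. Friction and masses are not known exactly. Their poses are not given: they have to be found in the camera images.
- feeder: Fixed two-lane feeder of pale wood, 170 (x) x 236 (y) x 118 (z) mm; origin: centre of its underside, z up; its x points away from the robot, within 0.3 rad. Lanes, 68 mm wide, at x = -37 mm (near) and +37 mm (far), slope 12 degrees down to a lip at the +y end. Rockers run along y over the lanes, axle at y = -90, z = 110 mm: red paddles beyond the -y end, gates at y = +20 mm.
- paddle_near (a point): centre of the top face of the near lane's red paddle, 38 x 38 mm, 7 mm thick, level at rest, 120 mm above the table at rest, 65 mm behind the axle (at feeder y = -155 mm). Moves with the rocker: pressed fully it is about 35 mm lower, 3 mm nearer the axle and slopes 0.5 rad. Nothing is above it, and nothing of the feeder stands below it.
- paddle_far (a point): the same point of the far lane's red paddle, beside the other, 74 mm from it
- lever_near (a joint): rocker of the near lane (rad): 0 at rest with the gate shut, grows as the paddle is pressed down, stop at 0.5. The gate lets a jar through from about 0.3. A spring and the gate's weight bring it back by itself when let go; holding it fully down takes about 5 N at the paddle.
- lever_far (a joint): rocker of the far lane, the same
- orange_mid (a point): middle of the sample jar with the orange cap: clear jar, 42 mm thick, 61 mm long, about 50 g, lying across its lane. It starts in the near or the far lane against the gate, at feeder y of about -4 mm. Let through, it rolls by itself in under a second to the lip, where its middle rests at feeder y of about +84 mm.
- blue_mid (a point): middle of the sample jar of the same size with the blue cap, lying behind the gate of the other lane
- tape_measure: yellow pocket tape measure, 60 x 70 x 36 mm, loose on the table to the right; origin under its centre; a bystander
- bottle_neck: yellow glazed bottle neck, 48 mm wide, 33 mm high, loose on the table beyond the feeder; origin under its centre; a bystander
- glue_tube: white tube with a red cap, 30 x 93 x 23 mm, loose on the table to the left; origin under its centre; a bystander
- jar_orange: the orange-capped jar itself; origin: centre of its foot, 31 mm from its middle; its own z runs along the jar to the cap, which points to the feeder's +x
- jar_blue: the blue-capped jar itself, likewise

How it is judged:
By the outcome, as a careful person would: the job done as asked, in the order asked, and still so for the second after the job is handed in, with the robot touching nothing.
It also fails if it takes over 32 s, if anything falls off the work surface, if the arm or the gripper's body presses on something with over 40 N, if the wrist force passes 120 N, or if a joint passes its speed limit or range.

## Working session

There is one attempt and no reset: what is moved stays moved. The work goes in short steps, Python scripts to look and compute and a tool call to move; the robot and the scene stay as the last step left them, time stands still between calls to the robot, and variables do not carry over. Pictures are saved under pics/ and viewed, at most 10 in all, crops included, and the job is handed in when it is done.

Besides the shell and the picture viewer there is one more tool, called after "Call:" as name([rows], argument=value, ...), one row to a line, values as JSON. arm_command: Moves the arm, as the interface text tells. Its arguments: {"type":"object","properties":{"motion":{"type":"array"},"newtons":{"type":"number"}},"required":["motion"]}

```bash
mkdir -p pics; cat > h.py <<'E'
import numpy as np, cv2
from workcell import robot
from scipy.spatial.transform import Rotation as R
def ray(c,px):
    u=(px[0]-c["cx"])/c["fx"]; v=(px[1]-c["cy"])/c["fy"]
    x,y=u,v
    for _ in range(20):
        s=1+c["k1"]*(x*x+y*y); x,y=u/s,v/s
    V=np.array(c["view"]); Rm=V[:3,:3]
    d=Rm.T@np.array([x,-y,-1.]); o=-Rm.T@V[:3,3]
    return o,d
def at_z(c,px,z):
    o,d=ray(c,px); return o+d*(z-o[2])/d[2]
def tri(rs):
    A=0;b=0
    for o,d in rs:
        d=d/np.linalg.norm(d); P=np.eye(3)-np.outer(d,d); A=A+P; b=b+P@o
    return np.linalg.solve(A,b)
E
python3 - <<'E'
from h import *
np.set_printoptions(precision=4,suppress=True)
s=robot.observe(); print(s["time"],s["tcp_pos"],s["ee_rot"],robot.tips_ahead,s["gripper_width"],s["ft_force"])
Z=dict(paddle_near=.12,paddle_far=.12,feeder=0,orange_mid=.06,blue_mid=.06,tape_measure=0,bottle_neck=0,glue_tube=0)
C={}
for n in ("scene","top"):
    C[n]=robot.get_image(n); cv2.imwrite(f"pics/{n}0.png",C[n]["img"])
for l in Z:
    rs=[]
    for n in C:
        t=robot.tip_of(n,l)
        for k in t[:2]: print(l,n,round(k["score"],2),np.array(k["location"]),at_z(C[n],k["location"],Z[l]))
        if t: rs.append(ray(C[n],t[0]["location"]))
    if len(rs)==2: print("   tri",tri(rs))
E
```

```text
0.0 [ 0.1373 -0.5063  0.2445] [-0.0008  0.9912  0.132  -0.0001] 0.014 0.085698934991834 [0.0772 0.0763 0.0216]
paddle_near scene 0.86 [356.9 197.7] [0.4881 0.1788 0.12  ]
paddle_near top 0.75 [340.7 236.6] [0.4901 0.1771 0.12  ]
   tri [0.4897 0.1767 0.1184]
paddle_far scene 0.57 [336.1 190.8] [0.5633 0.18   0.12  ]
paddle_far top 0.96 [334.5 208.5] [0.5642 0.1939 0.12  ]
   tri [0.5602 0.1925 0.1274]
feeder scene 0.83 [325.8 254.6] [0.4942 0.3395 0.    ]
feeder top 0.57 [282.7 232.6] [0.5014 0.3382 0.    ]
feeder top 0.56 [280.2 230.2] [0.5084 0.3457 0.    ]
   tri [ 0.4991  0.337  -0.0035]
orange_mid scene 0.39 [334.1 240.9] [0.4686 0.3366 0.06  ]
orange_mid top 0.75 [283.2 240.6] [0.478  0.3321 0.06  ]
   tri [0.4755 0.331  0.0539]
blue_mid scene 0.36 [312.3 232.6] [0.5434 0.339  0.06  ]
blue_mid top 0.65 [281.2 213.3] [0.554  0.3393 0.06  ]
   tri [0.5502 0.3371 0.0568]
tape_measure scene 0.78 [406.3 200.6] [ 0.4265 -0.0822  0.    ]
tape_measure top 0.84 [427.3 261.4] [ 0.4209 -0.091   0.    ]
   tri [ 0.4246 -0.0895 -0.0026]
bottle_neck scene 0.62 [287.4 212.8] [0.7275 0.2253 0.    ]
bottle_neck top 0.72 [326.1 157. ] [0.7306 0.2124 0.    ]
bottle_neck top 0.7 [279.6 229.9] [0.5092 0.3475 0.    ]
   tri [ 0.7347  0.2131 -0.0096]
glue_tube scene 0.72 [280.8 311.6] [0.4603 0.5959 0.    ]
glue_tube top 0.77 [191.6 243.6] [0.4665 0.6021 0.    ]
glue_tube top 0.49 [428.9 263.8] [ 0.4139 -0.0956  0.    ]
   tri [0.463 0.599 0.002]
```

View pics/scene0.png

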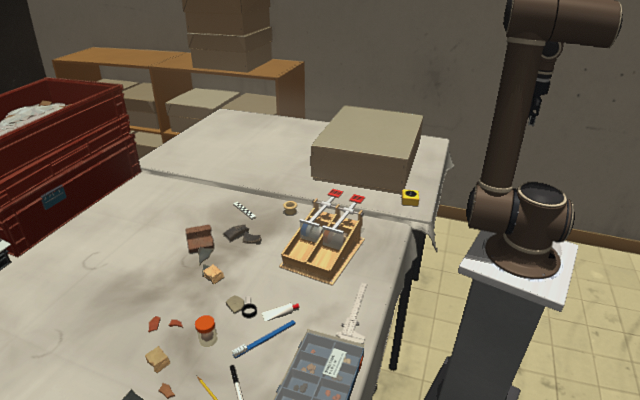

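View pics/top0.png

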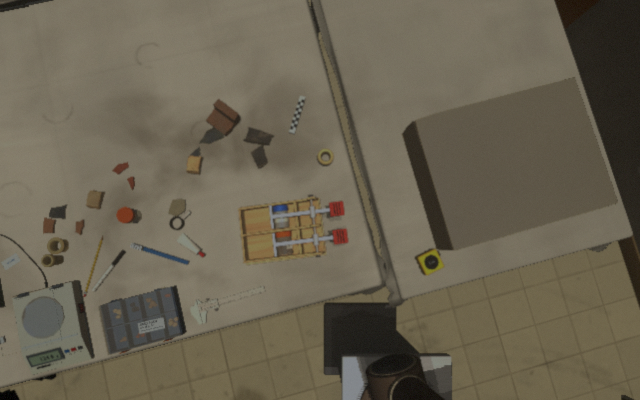

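```bash
python3 - <<'E'
from h import *
a=cv2.imread("pics/top0.png")[185:275,225:360]; b=cv2.imread("pics/scene0.png")[180:285,270:375]
a=cv2.resize(a,None,fx=4.6,fy=4.6,interpolation=3)[:,:]; cv2.imwrite("pics/ca.png",a)
cv2.imwrite("pics/cb.png",cv2.resize(b,None,fx=5.5,fy=5.5,interpolation=3))
C=robot.get_image("top")
for p in [(405,130),(440,248),(615,205)]: print(at_z(C,p,.15).round(3))
E
```

```text
[0.773 0.01  0.15 ]
[ 0.463 -0.077  0.15 ]
[ 0.581 -0.554  0.15 ]
```

View pics/ca.png

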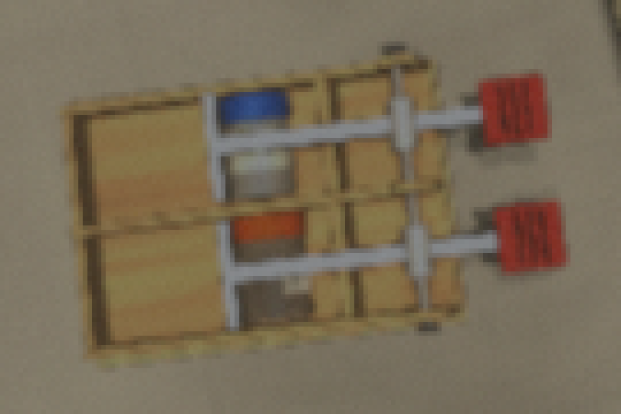

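View pics/cb.png

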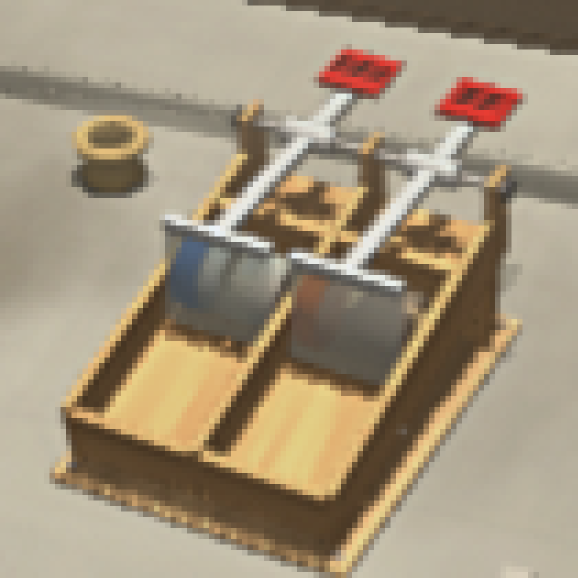

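The pictures show orange in the near lane (top, about 283,241), with its red paddle at about (340,237). The blue jar is in the far lane. I'm moving there with the fingers shutting.

Call:
arm_command([
  [[0.015,-0.02,0],[0,0,0],0],
  [[0.03,-0.038,0],[0,0,0],0],
  [[0.03,-0.038,0],[0,0,0],0],
  [[0.03,-0.038,0],[0,0,0],0],
  [[0.03,-0.038,0],[0,0,0],0],
  [[0.03,-0.038,0],[0,0,0],0],
  [[0.03,-0.038,0],[0,0,0],0],
  [[0.03,-0.038,0],[0,0,0],0],
], newtons=20)

```text
time: 1.75
tcp_pos: [0.2798, -0.1701, 0.2456]
ee_rot: [0.0, 0.991, 0.132, 0.001]
ft_force: [1.0, -0.7, -0.3]
gripper_width: -0.0001
grip_force: 0.0
```

Call:
arm_command([
  [[0.034,-0.032,0],[0,0,0],0],
  [[0.034,-0.032,0],[0,0,0],0],
  [[0.034,-0.032,0],[0,0,0],0],
  [[0.034,-0.032,0],[0,0,0],0],
  [[0.034,-0.032,0],[0,0,0],0],
  [[0.034,-0.032,0],[0,0,0],0],
  [[0.034,-0.032,0],[0,0,0],0],
  [[0.02,-0.018,0],[0,0,0],0],
])

```text
time: 2.55
tcp_pos: [0.4671, 0.1306, 0.2449]
ee_rot: [-0.001, 0.991, 0.135, 0.0]
ft_force: [0.1, 1.0, -0.2]
gripper_width: 0.0001
grip_force: 0.0
```

```bash
python3 - <<'E'
from h import *
np.set_printoptions(precision=4,suppress=True)
s=robot.observe(); print(s["time"],s["tcp_pos"],s["ee_rot"],robot.tips_ahead)
for n in ("wrist","top"):
    C=robot.get_image(n); cv2.imwrite(f"pics/{n}1.png",C["img"])
    for l in ("paddle_near","paddle_far","orange_mid"):
        for k in robot.tip_of(n,l)[:2]: print(n,l,round(k["score"],2),np.array(k["location"]),at_z(C,k["location"],.12 if l[0]=="p" else .06))
E
```

```text
2.55 [0.4671 0.1306 0.2449] [-0.001   0.9908  0.1353  0.    ] 0.014
wrist paddle_near 0.81 [272.1 150.7] [0.4912 0.1766 0.12  ]
wrist paddle_far 0.65 [281.7  47. ] [0.5629 0.1873 0.12  ]
wrist orange_mid 0.56 [113.2 119.9] [0.4711 0.3315 0.06  ]
top paddle_near 0.81 [341.9 236.7] [0.4898 0.1739 0.12  ]
top paddle_far 0.83 [333.9 207.7] [0.5663 0.1956 0.12  ]
top orange_mid 0.78 [279.7 244.4] [0.4674 0.3415 0.06  ]
```

View pics/wrist1.png

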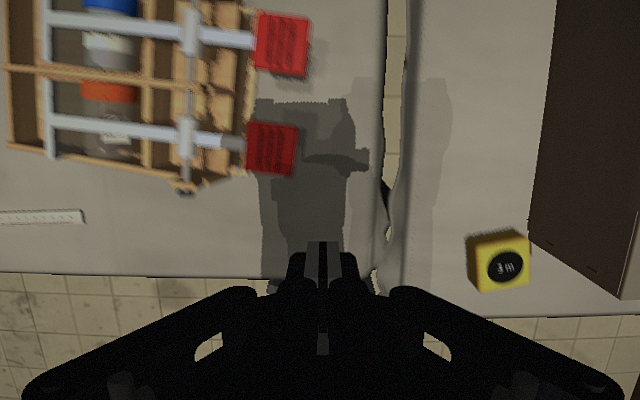

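The wrist picture puts the near paddle at about (271,148), which agrees with the first estimate. I'll go above it and down to just short of contact.

Call:
arm_command([
  [[0.018,-0.016,0],[0,0,0],0],
  [[0.017,-0.017,0],[0,0,0],0],
  [[0,0,0.02],[0,0,0],0],
  [[0,0,0.025],[0,0,0],0],
  [[0,0,0.025],[0,0,0],0],
  [[0,0,0.02],[0,0,0],0],
  [[0,0,0.005],[0,0,0],0],
  [[0,0,0],[0,0,0],0],
])

```text
time: 3.75
tcp_pos: [0.4947, 0.1525, 0.1504]
ee_rot: [-0.007, 0.989, 0.145, -0.002]
ft_force: [0.6, 0.1, 0.7]
gripper_width: -0.0
grip_force: 0.0
```

```bash
python3 - <<'E'
from h import *
s=robot.observe(); print(s["time"],s["tcp_pos"],s["ft_force"])
C=robot.get_image("wrist"); t=robot.tip_of("wrist","paddle_near")
for k in t[:2]: print(k["score"],k["location"],at_z(C,k["location"],.12))
cv2.imwrite("pics/w2.png",C["img"])
E
```

```text
3.75 [0.49465086 0.15248624 0.15037849] [0.57936715 0.05902256 0.66086529]
0.6 [272.0, 241.7] [0.48844029 0.17773302 0.12      ]
```

View pics/w2.png

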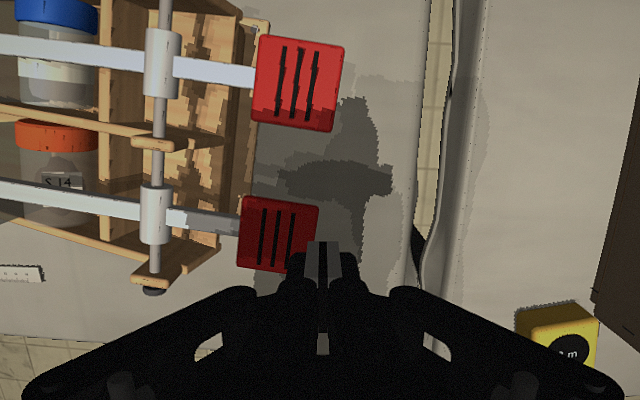

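```bash
python3 - <<'E'
from h import *
s=robot.observe(); print(np.round(s["qpos"],3),np.round(s["joint_velocities"],3))
Rm=R.from_quat(np.roll(s["ee_rot"],-1)).as_matrix(); print(Rm.round(3)); print((Rm.T@(np.array([.491,.172,.15])-s["tcp_pos"])).round(4))
E
```

```text
[ 0.291  0.129 -0.241  1.199  0.015  3.141] [ 0.003 -0.003  0.011 -0.004 -0.001  0.   ]
[[ 0.958  0.287 -0.003]
 [ 0.287 -0.958  0.015]
 [ 0.002 -0.015 -1.   ]]
[ 0.001  -0.0195  0.002 ]
```

Joint 6 ran into its limit, so I'll turn the tool a little the other way and finish the sideways shift.

Call:
arm_command([
  [[0,0,-0.002],[0,0,-0.08],0],
  [[0,0,0],[0,0,-0.07],0],
  [[0.002,-0.008,0],[0,0,0],0],
  [[0.002,-0.008,0],[0,0,0],0],
  [[0.001,-0.004,0],[0,0,0],0],
  [[0,0,0],[0,0,0],0],
  [[0,0,0],[0,0,0],0],
  [[0,0,0],[0,0,0],0],
])

```text
time: 4.65
tcp_pos: [0.4911, 0.1734, 0.1527]
ee_rot: [-0.007, 0.976, 0.219, -0.001]
ft_force: [-0.3, 0.0, -0.2]
gripper_width: 0.0
grip_force: 0.0
```

```bash
python3 - <<'E'
from h import *
s=robot.observe(); print(s["time"],s["tcp_pos"],np.round(s["qpos"],3),s["ft_force"])
Rm=R.from_quat(np.roll(s["ee_rot"],-1)).as_matrix(); print(Rm.round(3)); print((Rm.T@(np.array([.491,.172,.15])-s["tcp_pos"])).round(4))
E
```

```text
4.65 [0.49110177 0.17340473 0.15272994] [ 0.331  0.134 -0.234  1.203  0.015  3.031] [-0.34761874  0.03270403 -0.19545792]
[[ 0.904  0.428 -0.004]
 [ 0.428 -0.904  0.014]
 [ 0.002 -0.015 -1.   ]]
[-0.0007  0.0013  0.0027]
```

Call:
arm_command([
  [[0,0,0.008],[0,0,0],0],
  [[0,0,0.008],[0,0,0],0],
  [[0,0,0.006],[0,0,0],0],
  [[0,0,0.006],[0,0,0],0],
  [[0,0,0.006],[0,0,0],0],
  [[0,0,0.005],[0,0,0],0],
  [[0,0,0.003],[0,0,0],0],
  [[0,0,0],[0,0,0],0],
])

```text
time: 5.45
tcp_pos: [0.4909, 0.1743, 0.1106]
ee_rot: [-0.008, 0.976, 0.219, -0.001]
ft_force: [-0.0, -1.2, 4.2]
gripper_width: 0.0001
grip_force: 1.8
```

```bash
python3 - <<'E'
from h import *
s=robot.observe(); print(s["time"],s["tcp_pos"],s["ft_force"])
for n in ("top","scene"):
  C=robot.get_image(n); cv2.imwrite(f"pics/{n}3.png",C["img"])
  for k in robot.tip_of(n,"orange_mid")[:1]: print(n,k["score"],k["location"],at_z(C,k["location"],.045))
E
```

```text
5.45 [0.49089688 0.1743111  0.11055307] [-0.01712771 -1.22732087  4.17862008]
top 0.73 [250.4, 246.8] [0.45976225 0.42448559 0.045     ]
scene 0.84 [319.2, 262.4] [0.45970317 0.42519159 0.045     ]
```

The jar is already rolling past the gate. I'll hold with slightly more press while it settles.

Call:
arm_command([
  [[0,0,0.003],[0,0,0],0],
  [[0,0,0],[0,0,0],0],
  [[0,0,0],[0,0,0],0],
  [[0,0,0],[0,0,0],0],
  [[0,0,0],[0,0,0],0],
  [[0,0,0],[0,0,0],0],
  [[0,0,0],[0,0,0],0],
  [[0,0,0],[0,0,0],0],
])

```text
time: 6.45
tcp_pos: [0.4911, 0.1741, 0.1079]
ee_rot: [-0.007, 0.976, 0.219, -0.0]
ft_force: [-0.3, 0.4, 4.5]
gripper_width: -0.0001
grip_force: 1.8
```

```bash
python3 - <<'E'
from h import *
s=robot.observe(); print(s["time"],s["tcp_pos"],s["ft_force"])
for n in ("top","scene"):
  C=robot.get_image(n); cv2.imwrite(f"pics/{n}4.png",C["img"])
  for l in ("orange_mid","blue_mid"):
   for k in robot.tip_of(n,l)[:1]: print(n,l,k["score"],k["location"],at_z(C,k["location"],.045))
b=C["img"][160:290,250:400]
cv2.imwrite("pics/c4.png",cv2.resize(b,None,fx=4.5,fy=4.5,interpolation=3))
E
```

```text
6.45 [0.49108352 0.1740905  0.10785042] [-0.30920654  0.37776843  4.53122669]
top orange_mid 0.72 [252.4, 246.2] [0.4614887  0.41895694 0.045     ]
top blue_mid 0.67 [279.2, 211.9] [0.55894854 0.34617404 0.045     ]
scene orange_mid 0.63 [322.7, 265.9] [0.44358627 0.43197159 0.045     ]
```

View pics/c4.png

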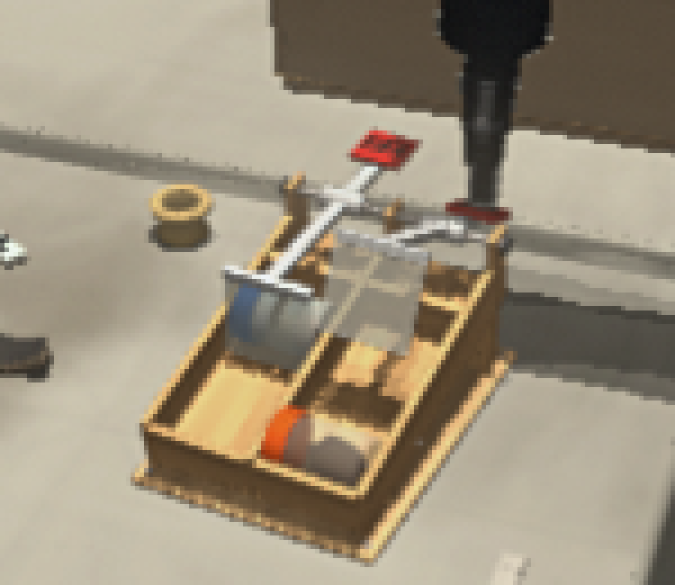

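The near gate is up, and the orange jar lies at the lip (crop about 315,445). The blue jar is still behind its shut gate. Now I'll raise gently.

Call:
arm_command([
  [[0,0,-0.004],[0,0,0],0],
  [[0,0,-0.006],[0,0,0],0],
  [[0,0,-0.006],[0,0,0],0],
  [[0,0,-0.006],[0,0,0],0],
  [[0,0,-0.008],[0,0,0],0],
  [[0,0,-0.012],[0,0,0],0],
  [[0,0,-0.02],[0,0,0],0],
  [[0,0,-0.03],[0,0,0],0],
])

```text
time: 7.55
tcp_pos: [0.4902, 0.1727, 0.1995]
ee_rot: [-0.008, 0.976, 0.219, -0.002]
ft_force: [0.1, -0.0, 0.0]
gripper_width: -0.0001
grip_force: 0.0
```

Call:
arm_command([
  [[0,0,-0.03],[0,0,0],0],
  [[0,0,-0.02],[0,0,0],0],
  [[0,0,0],[0,0,0],0],
  [[0,0,0],[0,0,0],0],
  [[0,0,0],[0,0,0],0],
  [[0,0,0],[0,0,0],0],
  [[0,0,0],[0,0,0],0],
  [[0,0,0],[0,0,0],0],
])

```text
time: 8.35
tcp_pos: [0.4913, 0.172, 0.2492]
ee_rot: [-0.007, 0.976, 0.219, -0.001]
ft_force: [-0.3, 0.0, -0.4]
gripper_width: 0.0003
grip_force: 0.0
```

```bash
python3 - <<'E'
from h import *
s=robot.observe(); print(s["time"],s["tcp_pos"],s["ft_force"])
C=robot.get_image("scene")
b=C["img"][160:290,250:400]
cv2.imwrite("pics/c5.png",cv2.resize(b,None,fx=4.5,fy=4.5,interpolation=3))
E
```

```text
8.35 [0.49132657 0.17195325 0.24916816] [-0.3386477   0.03096816 -0.36246123]
```

View pics/c5.png

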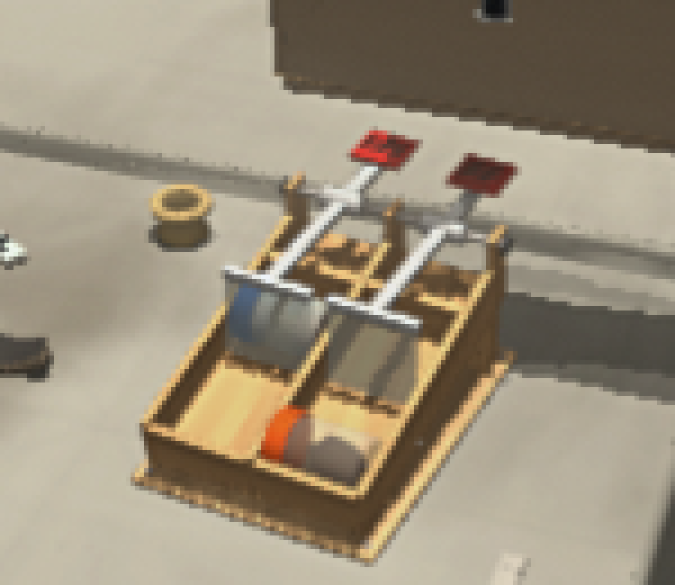

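Both gates are shut, both paddles are level, the orange jar is at the lip (crop about 315,445) and the blue jar is still held.

```bash
python3 -c "
from workcell import robot
print(robot.hand_in())"
```

```text
the job is handed in; nothing more can be done
None
```

The job is handed in: the orange-capped jar rolled to the end of the near lane, its gate is shut again, and the blue-capped jar and far paddle were left alone.

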